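Find the antenna amplifier with a loose core and hold it out

TASK

One of the three antenna-amplifier boxes on the bench mat has a transformer core that broke loose inside: first press the battery cover that stands open shut until it latches, then pick the boxes up one at a time and shake them briskly from side to side to find the one that rattles, setting any sound one back down upright on the mat. Finish still holding the rattling box level in the gripper, out past the far edge of the mat and at least 10 cm clear of the bench, with all three covers shut. Leave the meter, the solder reel and the screwdriver alone.

Things in the scene. Friction and masses are not known exactly. Their poses are not given: they have to be found in the camera images.
- box_1_center (a point): centre of aluminium box 1, 23 mm above its underside. Box 130 mm long (local x, towards the end with the battery cover), 64 mm wide (y), 46 mm high (z up), 0.4 to 0.6 kg, flat sides to grip across the 64 mm. A coax socket sticks 12 mm out of each end; a knob 17 mm wide, 11 mm high stands on top at x = -50 mm. 
- box_2_center (a point): centre of aluminium box 2, 23 mm above its underside. Box 130 mm long (local x, towards the end with the battery cover), 64 mm wide (y), 46 mm high (z up), 0.4 to 0.6 kg, flat sides to grip across the 64 mm. A coax socket sticks 12 mm out of each end; a knob 17 mm wide, 11 mm high stands on top at x = -50 mm. 
- box_3_center (a point): centre of aluminium box 3, 23 mm above its underside. Box 130 mm long (local x, towards the end with the battery cover), 64 mm wide (y), 46 mm high (z up), 0.4 to 0.6 kg, flat sides to grip across the 64 mm. A coax socket sticks 12 mm out of each end; a knob 17 mm wide, 11 mm high stands on top at x = -50 mm. 
- cover_1 (a joint): hinge angle (rad) of the black battery cover of box 1, 0 = shut and latched, growing as it opens; built like cover_2; starts shut
- cover_3 (a joint): hinge angle (rad) of the black battery cover of box 3, 0 = shut and latched, growing as it opens; built like cover_2; starts shut
- cover_2 (a joint): the same of box 2, the only cover that starts open, by 0.5 to 0.9 rad, on a stiff hinge. 33 mm long, 58 mm wide, 3 mm thick, flush with the box top when shut; hinge line across the box at local x = +31 mm, z = +21.5 mm from the box centre, free edge at x = +64 mm. Pressed on its outer half it meets a catch 0.15 rad before shut, snaps over at about 8 N and stays latched
- cover_2_edge (a point): point on the upper face of the open cover (that of box 2), in the middle of its width, 30 mm from the hinge line and 4 mm from its free edge
- mat: dark rubber bench mat, fixed, 300 (local x) x 760 x 3 mm; origin at the centre of its underside, far edge at x = +150 mm. The boxes lie on it side by side in any order, cover ends away from the robot. One box, each time another, hides a loose 0.16 kg core that slides some 30 mm to and fro in x and y about its middle and knocks when shaken; in the others the same core sits tight
- meter_center (a point): hand multimeter lying on the mat, 135 x 68 x 39 mm, at the right-hand end; point 15 mm above its underside; leave alone
- solder_center (a point): reel of solder standing on the mat, 52 mm wide, 36 mm high, at the left-hand end; point at its centre; leave alone
- screwdriver_grip (a point): screwdriver, about 0.2 m long and under 35 mm high, lying on the bench beyond the mat; point on its handle; leave alone
Things that resemble listed ones, but are neither listed nor needed, are in the scene too. Leave any blue or purple look-alike of the part that bears box_3_center alone. What is shaped like the part that bears box_2_center but red is not meant.

How it is judged:
On the way, in this order (a step that is already met when the one before it is completed fails the run):
1. the open battery cover is pressed shut past its catch (value of joint cover_2 below 0.03 rad), for 0.2 s.
2. the box with the loose core is lifted and shaken so that the core slides to and fro inside it (height (world z) of core above 0.05 m and linear speed of core above 0.11 m/s and ((distance between core and box_1_center below 0.05 m and linear speed of box_1 below 0.08 m/s) or (distance between core and box_2_center below 0.05 m and linear speed of box_2 below 0.08 m/s) or (distance between core and box_3_center below 0.05 m and linear speed of box_3 below 0.08 m/s))).
At the end, for the whole second after the job is handed in: The box with the loose core is held still by the fingers alone, level within 15 degrees, its centre beyond the mat's far edge and over 0.12 m above the bench; the other two stand upright, released, on the mat; all three covers are shut (under 0.03 rad) (((distance between core and box_1_center below 0.05 m and x of box_1_center in the frame of mat above 0.15 m and height (world z) of box_1_center above 0.12 m and angle between box_1_center's own z axis and vertical below 0.26 rad and contact force between the fingers and box_1 above 2 N and linear speed of box_1 below 0.03 m/s) or (not (distance between core and box_1_center below 0.05 m) and contact force between box_1 and mat above 1 N and angle between box_1_center's own z axis and vertical below 0.1 rad and linear speed of box_1 below 0.02 m/s and contact force between the fingers and box_1 below 0.5 N)) and ((distance between core and box_2_center below 0.05 m and x of box_2_center in the frame of mat above 0.15 m and height (world z) of box_2_center above 0.12 m and angle between box_2_center's own z axis and vertical below 0.26 rad and contact force between the fingers and box_2 above 2 N and linear speed of box_2 below 0.03 m/s) or (not (distance between core and box_2_center below 0.05 m) and contact force between box_2 and mat above 1 N and angle between box_2_center's own z axis and vertical below 0.1 rad and linear speed of box_2 below 0.02 m/s and contact force between the fingers and box_2 below 0.5 N)) and ((distance between core and box_3_center below 0.05 m and x of box_3_center in the frame of mat above 0.15 m and height (world z) of box_3_center above 0.12 m and angle between box_3_center's own z axis and vertical below 0.26 rad and contact force between the fingers and box_3 above 2 N and linear speed of box_3 below 0.03 m/s) or (not (distance between core and box_3_center below 0.05 m) and contact force between box_3 and mat above 1 N and angle between box_3_center's own z axis and vertical below 0.1 rad and linear speed of box_3 below 0.02 m/s and contact force between the fingers and box_3 below 0.5 N)) and value of joint each of cover_1, cover_2, cover_3 below 0.03 rad); the arm keeps its last pose, push and grip.
It fails at once if the meter is pushed more than 30 mm (distance of meter_center from where it was at the start of the episode above 0.03 m).
It fails at once if the solder reel is pushed more than 30 mm (distance of solder_center from where it was at the start of the episode above 0.03 m).
It fails at once if the screwdriver is pushed more than 30 mm (distance of screwdriver_grip from where it was at the start of the episode above 0.03 m).
It also fails if it takes over 72 s, if anything falls off the work surface, if the arm or the gripper's body presses on something with over 40 N, if the wrist force passes 120 N, or if a joint passes its speed limit or range.

ROBOT

A 7-joint arm with a two-finger parallel gripper is mounted at the origin on the work surface. World frame = base frame: x ahead of the robot, y to its left, z up, the work surface at z = 0. Lengths are in m, angles in rad, forces in N, time in s.
With the tool pointing down it reaches from about 0.4 to 0.875 m from the base axis. Payload 19.3 kg.
Tool frame: the origin (TCP) lies midway between the tips of the shut fingers; the grasp point (between the pads) lies 19 mm behind it; z points along the fingers, y is the direction in which the jaws open and shut (so a half turn about z gives the same grasp; the last joint's range is limited). The gripper opens to 85 mm and grips with 20 to 120 N. Pads are 22 mm wide; open, the fingers measure 114 mm over their backs; the gripper's body (76 mm by 85 mm) begins 54 mm behind the grasp point. The pads swing forward as they close: fully open they stand 13 mm farther back than shut.
Start: joints at [-0.07, 0.521, -0.036, 1.599, 0.021, 1.021, -0.113], TCP at [0.625, -0, 0.231] pointing down, gripper open.
Joint ranges: [-2.91, 2.91], [-0.3, 2.13], [-1.5, 1.42], [0.17, 2.43], [-1.26, 4.41], [0.16, 1.93], [-2.52, 2.52]. Speed limits (rad/s): [1.89, 1.89, 2.39, 2.39, 3.01, 3.01, 3.01].

INTERFACE

Orientations are given as [roll, pitch, yaw] about the fixed x, y, z axes, in that order (R = Rz(yaw) Ry(pitch) Rx(roll)).
In Python, from workcell import telemetry, cams, workorder gives the robot as it stands. The module is installed in compiled form; this text tells all that it offers.
- The arm moves only by the tool apply_moves, never from a script. Its argument "steps" is a list of rows, each a list of 4 numbers: the shift along the tool's x, y, z in cm, then the turn about the tool's z in rad. A call has exactly 10 rows; each row is the pose to reach, as a shift and turn from the pose commanded when the call began, along the tool's axes at that moment; what a row does not reach only later rows make up. A row lasts 1/12 s, in which the tool goes at most 41.7 mm and 7.16 degrees, less where a joint would pass 70% of its speed; a pose out of reach is approached as far as the arm can. A call with a gripper value outside its range is refused whole. "claw" is the closure, from 0 (fully open) to 1 (shut), set as the call begins (left out, the last holds). The fingers move at their own pace and stop on an object; "force" is the grip in N (left out, the last holds). Time passes only in rows, so rows that repeat a pose let the fingers close, or fill a call up. It gives the time, the measured TCP pose, the force and the opening at its end, in the units of the state.
- telemetry.observe(): the state, without advancing time (a new reading comes with each control period).
- cams.grab_frame(name): name is "scene" or "side" or "wrist"; returns a dict with "color" (420x560x3 uint8, red, green, blue), "mtx" (3x3 intrinsics, pixels), "k1" (the pictures are not rectified: a ray, as slopes to the right and down, at radius r is drawn at 1 + k1 r^2 times it, then the intrinsics apply), "eye" and "orientation" of the camera in the world; the wrist camera has in their place "T_tool_cam" (4x4, takes a point from camera to tool coordinates, whose origin is the TCP and whose axes are the flange's). Camera axes: x right, y down, z forward; pixel columns grow to the right and rows downward; lengths in m; the calibration is good to about 2 mm. A picture is of the moment at which its call begins: read the wrist's pose just before it. There is no depth.
- workorder.job_done(): hands the job in, once; it reports no verdict.
Trained networks look in the newest picture that a camera, given by its name, has taken for a name from the list of things; names that differ only in an ending like _2 or _b are one class to them, and where a whole thing is asked for, a point or a joint stands for the part that bears it (a point fixed in the world has none). Each returns a list of dicts, best first, with "score" (0 to 1); they miss things now and then, are a little off and sometimes report something else, mostly with a low value. They report only what shows in the picture. A call takes as long as a camera call. They do not tell look-alikes from the thing itself.
- cams.find_in(camera, name): "box" ([left, top, width, height] in pixels, round what is visible of it).
- cams.pinpoint(camera, name): "uv" ([column, row] in pixels: a listed point, or the origin of a listed thing).
The state is a dict: "clock": time; "qpos": joint angles; "qd": joint speeds; "joint_efforts": joint torques, N m; "position": TCP position; "tool_rot": TCP orientation; "force": force on the tool from outside, world axes, zero at the start; "moment": the same for the moment, N m; "grip_width": finger opening in m.
Only numpy, scipy, OpenCV 4.12 (cv2) and the standard library are available. Lean on these libraries where they do the work, as an engineer would, in place of code of your own. Each camera call takes 0.05 s, during which the arm holds its last target. There are 200 camera calls.

## Working session

There is one attempt and no reset: what is moved stays moved. The work goes in short steps, Python scripts to look and compute and a tool call to move; the robot and the scene stay as the last step left them, time stands still between calls to the robot, and variables do not carry over. Pictures are saved under pics/ and viewed, about 8 in all and at most 12, crops included, and the job is handed in when it is done.

Besides the shell and the picture viewer there is one more tool, called after "Call:" as name(argument=value, ...) on one line, values as JSON. apply_moves: Moves the arm, as the interface text tells. Its arguments: {"type":"object","properties":{"steps":{"type":"array"},"claw":{"type":"number"},"force":{"type":"number"}},"required":["steps"]}

```bash
mkdir -p pics; cat > h.py <<'E'
import numpy as np, cv2
from workcell import telemetry, cams, workorder
from scipy.spatial.transform import Rotation as R
def rot(o):
    o=np.array(o,float)
    if o.shape==(3,3): return o
    return R.from_euler('xyz',o).as_matrix() if o.size==3 else R.from_quat(o).as_matrix()
def grab(n):
    s=telemetry.observe(); f=cams.grab_frame(n)
    if n=='wrist':
        T=np.eye(4);T[:3,:3]=rot(s['tool_rot']);T[:3,3]=s['position'];T=T@np.array(f['T_tool_cam'])
        f['E'],f['Rm']=T[:3,3],T[:3,:3]
    else: f['E'],f['Rm']=np.array(f['eye']),rot(f['orientation'])
    return f
def save(f,n,crop=None,k=1):
    im=f['color'][:,:,::-1]
    if crop: l,t,w,h=crop; im=im[t:t+h,l:l+w]
    cv2.imwrite('pics/'+n,cv2.resize(im,None,fx=k,fy=k,interpolation=cv2.INTER_CUBIC))
def ray(f,uv):
    K=np.array(f['mtx']); p=np.linalg.solve(K,[uv[0],uv[1],1.])[:2]; q=p.copy()
    for _ in range(20): q=p/(1+f['k1']*(q@q))
    return f['Rm']@np.array([q[0],q[1],1.])
def at(f,uv,z):
    d=ray(f,uv); return f['E']+d*(z-f['E'][2])/d[2]
def proj(f,P):
    c=f['Rm'].T@(np.array(P)-f['E']); q=c[:2]/c[2]; q=q*(1+f['k1']*(q@q)); return (np.array(f['mtx'])@[q[0],q[1],1])[:2]
E
python3 - <<'E'
from h import *
s=telemetry.observe(); print(s)
for n in ['scene','side','wrist']:
    f=grab(n); save(f,n+'0.png',k=1.4 if n=='scene' else 1)
    print(n,f['E'],f['Rm'].round(2).tolist(),f.get('orientation'))
    for m,z in [('box_1_center',.026),('cover_2_edge',.06),('mat',0),('meter_center',.018),('solder_center',.021),('screwdriver_grip',.015)]:
        for d in cams.pinpoint(n,m): print(m,np.round(d['uv'],0),round(d['score'],2),at(f,d['uv'],z).round(3))
E
```

```text
{'clock': 0.0, 'qpos': array([-0.07020034,  0.52205754, -0.03634352,  1.6000035 ,  0.02121921,
        1.02109333, -0.11278367]), 'qd': array([-0.00202662, -0.00070321,  0.00029616,  0.00102216, -0.00143152,
        0.00112915,  0.00132   ]), 'joint_efforts': array([-4.24098413e-03, -9.27110124e+01,  1.97758444e+00, -3.69928443e+01,
        1.76317629e-02,  8.19846697e-03, -6.58496788e-05]), 'position': array([ 6.24660225e-01, -3.28719887e-05,  2.30700046e-01]), 'tool_rot': array([-3.14042020e+00,  9.20817249e-05,  1.57082703e+00]), 'force': array([-0.03602759, -0.87253805, -0.4366583 ]), 'moment': array([ 0.05222741, -0.02735015, -0.05072159]), 'grip_width': 0.08507477860149572}
scene [1.34487065 0.13975148 1.18777837] [[-0.06, 0.8, -0.6], [1.0, 0.04, -0.04], [-0.0, -0.6, -0.8]] [-2.49624141  0.00422559  1.62882252]
box_1_center [190. 205.] 0.92 [ 0.494 -0.212  0.026]
cover_2_edge [166. 263.] 0.66 [ 0.726 -0.234  0.06 ]
cover_2_edge [258. 222.] 0.53 [0.571 0.013 0.06 ]
mat [257. 207.] 0.73 [ 0.473 -0.003  0.   ]
meter_center [154. 206.] 0.68 [ 0.497 -0.333  0.018]
solder_center [361
[... 360 characters left out ...]
46 [0.541 0.024 0.06 ]
cover_2_edge [260. 249.] 0.41 [0.502 0.228 0.06 ]
cover_2_edge [277. 196.] 0.3 [0.469 0.046 0.06 ]
meter_center [278. 125.] 0.63 [ 0.488 -0.32   0.018]
solder_center [225. 290.] 0.65 [0.583 0.329 0.021]
solder_center [277. 199.] 0.31 [0.472 0.025 0.021]
screwdriver_grip [195. 178.] 0.61 [ 0.732 -0.055  0.015]
wrist [0.62414263 0.07483487 0.37489961] [[1.0, 0.0, -0.0], [0.0, -0.95, -0.3], [-0.0, 0.3, -0.95]] None
box_1_center [162. 361.] 0.6 [ 0.489 -0.214  0.026]
box_1_center [195. 173.] 0.22 [0.542 0.002 0.026]
cover_2_edge [198. 174.] 0.87 [0.552 0.009 0.06 ]
cover_2_edge [360. 399.] 0.74 [ 0.707 -0.234  0.06 ]
screwdriver_grip [383. 242.] 0.62 [ 0.73  -0.073  0.015]
```

View pics/scene0.png

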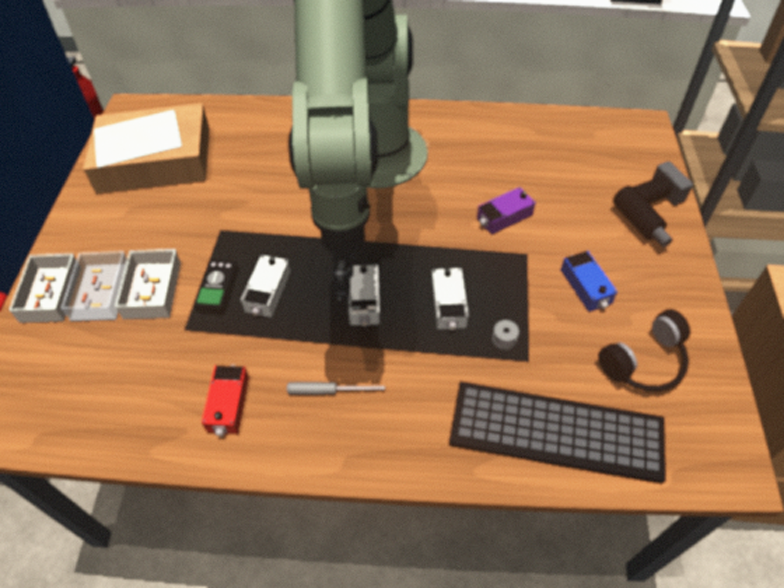

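View pics/wrist0.png

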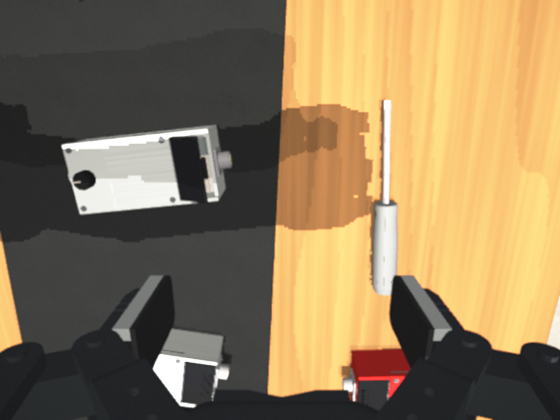

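View pics/side0.png

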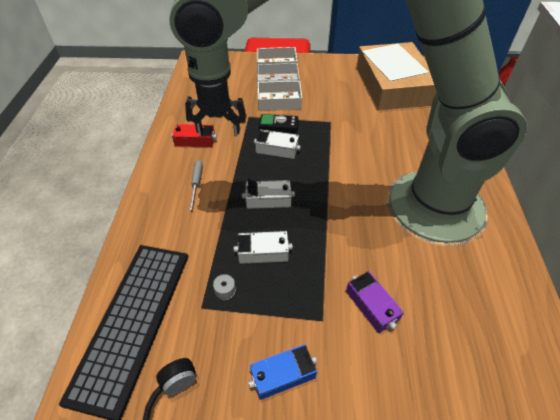

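Scene: three grey boxes on the mat, at (375,295), (265,283) and (450,297) in the enlarged scene picture. The middle one, at wrist (145,170), has its cover open. The red box (225,400) is off the mat, as are the blue (590,280) and purple (505,210) ones; none of these is meant. The screwdriver lies beyond the mat, the meter is on the right and the reel on the left.

```bash
python3 - <<'E'
from h import *
f=grab('wrist')
for n,uv,z in [('kL',(62,144),.049),('kR',(80,214),.049),('fL',(217,126),.049),('fR',(222,200),.049),('knob',(84,180),.055),('sock',(226,160),.026),('matfar',(287,0),.003),('matfar2',(267,400),.003),('coverhinge',(187,170),.047),('sd1',(386,102),.01),('sd2',(384,290),.01)]:
    print(n,at(f,uv,z).round(4))
f2=grab('scene')
# left and right boxes knob & covers (scene px, enlarged/1.4)
for n,uv,z in [('Rknob',(273,262),.055),('Rsock',(255,312),.026),('Lknob',(449,272),.055),('Lsock',(453,325),.026),('Mknob',(362,268),.055),('Msock',(365,322),.026)]:
    print(n,at(f2,np.array(uv)/1.4,z).round(4))
save(f,'mid.png',crop=(40,100,220,140),k=3.5)
E
```

```text
kL [0.4309 0.0333 0.049 ]
kR [ 0.437  -0.0314  0.049 ]
fL [0.5688 0.048  0.049 ]
fR [ 0.5701 -0.0179  0.049 ]
knob [0.4491 0.0022 0.055 ]
sock [0.5719 0.0146 0.026 ]
matfar [0.6289 0.1558 0.003 ]
matfar2 [ 0.606  -0.2919  0.003 ]
coverhinge [0.5398 0.0093 0.047 ]
sd1 [0.7227 0.0673 0.01  ]
sd2 [ 0.7371 -0.132   0.01  ]
Rknob [ 0.4447 -0.2014  0.055 ]
Rsock [ 0.5641 -0.2254  0.026 ]
Lknob [0.4518 0.1977 0.055 ]
Lsock [0.5739 0.2094 0.026 ]
Mknob [0.4511 0.0025 0.055 ]
Msock [0.5766 0.0191 0.026 ]
```

View pics/mid.png

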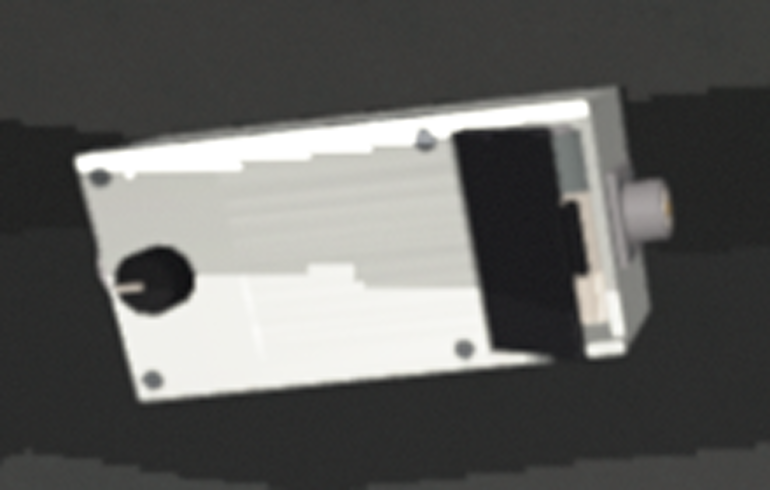

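The crop confirms the middle box: open black cover at its far end, hinge at wrist (176,169), knob at (84,180). Its corners give a centre near (0.4985, 0.008) and a yaw of about 0.10. I'll shut the fingers and go above the cover.

Call:
apply_moves(steps=[[0, 0, 0, 0.12], [0, -1, 0, 0.24], [0.2, -2, 0, 0.36], [0.4, -3, 1, 0.48], [0.6, -4, 2, 0.6], [0.8, -5, 3, 0.72], [1, -6, 4, 0.84], [1.2, -7, 5, 0.96], [1.3, -7.6, 6, 1.08], [1.3, -7.6, 7, 1.2]], claw=1, force=40)

```text
clock: 1.98
position: [0.548, 0.0132, 0.1611]
tool_rot: [-3.141, 0.0, 0.365]
force: [0.7, 0.2, 0.2]
grip_width: -0.0001
```

Call:
apply_moves(steps=[[0, 0, 1, 0.09], [0, 0, 2, 0.18], [0, 0, 3, 0.27], [0, 0, 4, 0.27], [0, 0, 5, 0.27], [0, 0, 5.5, 0.27], [0, 0, 5.5, 0.27], [0, 0, 5.5, 0.27], [0, 0, 5.5, 0.27], [0, 0, 5.5, 0.27]])

```text
clock: 2.82
position: [0.5493, 0.0129, 0.1068]
tool_rot: [-3.141, -0.001, 0.101]
force: [0.1, 0.4, 0.5]
grip_width: 0.0003
```

```bash
python3 - <<'E'
from h import *
f=grab('wrist'); save(f,'w1.png')
for m in ['cover_2_edge','box_2_center']:
  for d in cams.pinpoint('wrist',m): print(m,np.round(d['uv']),d['score'],at(f,d['uv'],.06).round(3))
s=telemetry.observe();print(s['position'],s['tool_rot'],s['force'])
E
```

```text
cover_2_edge [280. 239.] 0.87 [0.548 0.013 0.06 ]
[0.54919106 0.0130178  0.10666146] [-3.14147863e+00 -6.33540153e-04  1.00977611e-01] [ 0.12541658 -0.52564041  0.10184154]
```

View pics/w1.png

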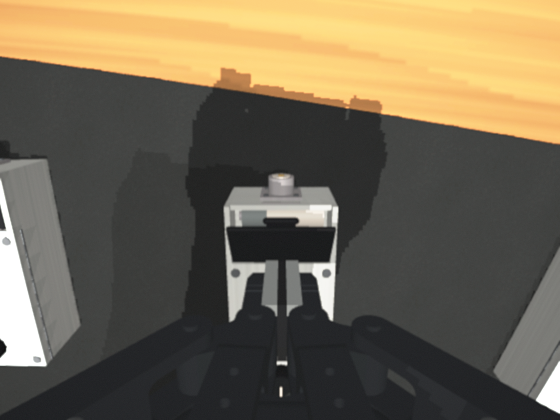

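The picture shows the box straight under the shut fingers, with the open cover's free edge at (280,229), centred and in line. Pressing down now.

Call:
apply_moves(steps=[[0, 0, 1.5, 0], [0, 0, 2.8, 0], [0, 0, 3.3, 0], [0, 0, 3.7, 0], [0, 0, 4.1, 0], [0, 0, 4.5, 0], [0, 0, 4.8, 0], [0, 0, 5.1, 0], [0, 0, 5.3, 0], [0, 0, 5.3, 0]])

```text
clock: 3.8
position: [0.5492, 0.013, 0.0532]
tool_rot: [3.142, -0.0, 0.101]
force: [0.2, -0.1, 0.6]
grip_width: 0.0001
```

Call:
apply_moves(steps=[[0, 0, 0.1, 0], [0, 0, 0.2, 0], [0, 0, 0.3, 0], [0, 0, 0.4, 0], [0, 0, 0.4, 0], [0, 0, 0.4, 0], [0, 0, 0.4, 0], [0, 0, 0.4, 0], [0, 0, 0.4, 0], [0, 0, 0.4, 0]])

```text
clock: 4.63
position: [0.549, 0.013, 0.0493]
tool_rot: [3.142, 0.0, 0.101]
force: [-0.1, 0.2, 1.7]
grip_width: -0.0005
```

Call:
apply_moves(steps=[[0, 0, 0.05, 0], [0, 0, 0.1, 0], [0, 0, 0.15, 0], [0, 0, 0.2, 0], [0, 0, 0.2, 0], [0, 0, 0.2, 0], [0, 0, 0.2, 0], [0, 0, 0.2, 0], [0, 0, 0.2, 0], [0, 0, 0.2, 0]])

```text
clock: 5.47
position: [0.5491, 0.013, 0.0486]
tool_rot: [-3.141, -0.001, 0.101]
force: [-9.1, 0.3, 32.1]
grip_width: -0.0002
```

Call:
apply_moves(steps=[[0, 0, 0.1, 0], [0, 0, 0.1, 0], [0, 0, -1, 0], [0, 0, -3, 0], [0, 0, -5, 0], [0, 0, -6, 0], [0, 0, -7, 0], [-2, 0, -7, 0], [-4, 0, -7, 0], [-5.1, 0, -7, 0]])

```text
clock: 6.3
position: [0.4962, 0.0076, 0.117]
tool_rot: [-3.142, 0.002, 0.101]
force: [0.6, 0.2, -0.3]
grip_width: 0.0001
```

```bash
python3 - <<'E'
from h import *
s=telemetry.observe();print(s['position'],s['tool_rot'],s['force'])
f=grab('wrist'); save(f,'w2.png',crop=(150,80,260,200),k=2.5)
for uv in [(0,0)]: pass
E
```

```text
[0.49617813 0.00762447 0.11698932] [-3.14152134e+00  1.52606380e-03  1.00679635e-01] [ 0.5589291   0.1708134  -0.25912638]
```

View pics/w2.png

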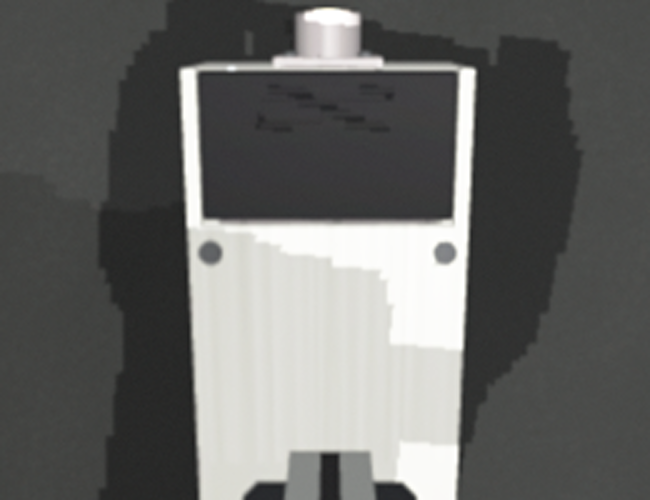

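The crop shows the cover flush in its recess, at crop (330,145), and the box in line with the tool. Next I'll open, lower and grip the middle box.

Call:
apply_moves(steps=[[0.2, 0, 0, 0], [0.2, 0, 0, 0], [0.2, 0, 0, 0], [0.2, 0, 2, 0], [0.2, 0, 4, 0], [0.2, 0, 6, 0], [0.2, 0, 8, 0], [0.2, 0, 9.5, 0], [0.2, 0, 10.5, 0], [0.2, 0, 10.9, 0]], claw=0)

```text
clock: 7.18
position: [0.5, 0.008, 0.0069]
tool_rot: [3.142, 0.002, 0.101]
force: [0.1, 0.2, 0.1]
grip_width: 0.0853
```

Call:
apply_moves(steps=[[0, 0, 0, 0], [0, 0, 0, 0], [0, 0, 0, 0], [0, 0, 0, 0], [0, 0, 0, 0], [0, 0, 0, 0], [0, 0, 0, 0], [0, 0, 0, 0], [0, 0, 0, 0], [0, 0, 0, 0]], claw=1, force=80)

```text
clock: 8.02
position: [0.5006, 0.0081, 0.009]
tool_rot: [-3.141, -0.001, 0.101]
force: [-2.0, -0.7, 8.0]
grip_width: 0.0633
```

Call:
apply_moves(steps=[[0, 0, -0.5, 0], [0, 0, -2, 0], [0, 0, -4, 0], [0, 0, -6, 0], [0, 0, -8, 0], [0, 0, -10, 0], [0, 0, -12, 0], [0, 0, -13, 0], [0, 0, -13, 0], [0, 0, -13, 0]])

```text
clock: 8.85
position: [0.5002, 0.0083, 0.1382]
tool_rot: [-3.141, -0.0, 0.101]
force: [-0.9, 0.9, -6.3]
grip_width: 0.0628
```

```bash
cat > m.py <<'E'
from h import *
S=[]
for i in range(10):
    s=telemetry.observe(); S.append(np.r_[s['force'],s['moment']]); cams.grab_frame('wrist')
S=np.array(S); print(S.round(2)); print('mean',S.mean(0).round(3),'sd',S.std(0).round(3), s['position'].round(4), s['grip_width'])
E
python3 m.py
```

```text
[[-0.93  0.93 -6.27  0.01 -0.02  0.01]
 [-0.39 -0.37 -5.94  0.04 -0.02  0.01]
 [ 0.47 -0.16 -5.59 -0.02 -0.   -0.  ]
 [-0.45  0.18 -4.93  0.04 -0.07 -0.02]
 [ 0.61  0.34 -5.85 -0.05 -0.03 -0.03]
 [-0.6   0.26 -4.84 -0.04 -0.05  0.03]
 [ 0.02  0.56 -5.26  0.04 -0.06 -0.04]
 [ 1.22 -0.07 -4.93 -0.03 -0.04 -0.05]
 [-0.44 -0.75 -5.27  0.02 -0.05 -0.04]
 [ 0.34 -0.58 -5.06  0.06 -0.06 -0.  ]]
mean [-0.015  0.033 -5.394  0.008 -0.04  -0.014] sd [0.631 0.494 0.468 0.037 0.02  0.025] [0.5001 0.008  0.138 ] 0.06295281667213844
```

Call:
apply_moves(steps=[[0, 4, 0, 0], [0, 4, 0, 0], [0, 0, 0, 0], [0, -4, 0, 0], [0, -4, 0, 0], [0, 0, 0, 0], [0, 4, 0, 0], [0, 0, 0, 0], [0, -4, 0, 0], [0, -4, 0, 0]])

```text
clock: 10.18
position: [0.4958, 0.0535, 0.1379]
tool_rot: [-3.138, 0.0, 0.104]
force: [1.0, 2.5, -4.9]
grip_width: 0.0631
```

```bash
python3 m.py
```

```text
[[ 0.97  2.45 -4.86 -0.26 -0.42  0.19]
 [ 4.07  0.86 -6.3  -0.04  0.06  0.16]
 [ 4.71 -2.18 -3.64 -0.06  0.35  0.02]
 [-5.72 -0.3  -5.32  0.16  1.23 -0.51]
 [ 4.02 -1.58 -4.03 -0.11 -0.93  0.2 ]
 [ 0.02 -0.3  -5.89 -0.02 -0.07 -0.  ]
 [-0.1   0.33 -5.74 -0.01 -0.03 -0.03]
 [ 0.04 -0.03 -5.11  0.01 -0.09  0.01]
 [ 0.19  0.77 -4.87 -0.01 -0.09  0.01]
 [-0.29  0.88 -6.   -0.07 -0.04 -0.02]]
mean [ 7.920e-01  9.100e-02 -5.177e+00 -4.000e-02 -3.000e-03  3.000e-03] sd [2.872 1.248 0.816 0.1   0.52  0.192] [0.4962 0.0474 0.1383] 0.06309293166767815
```

Call:
apply_moves(steps=[[0, 0, 0, 0], [0, 0, 0, 0], [0, 4, 0, 0], [0, 8, 0, 0], [0, 4, 0, 0], [0, 0, 0, 0], [0, 4, 0, 0], [0, 8, 0, 0], [0, 8, 0, 0], [0, 8, 0, 0]])

```text
clock: 11.52
position: [0.5043, -0.034, 0.1384]
tool_rot: [3.141, -0.0, 0.098]
force: [-2.1, 2.3, -3.3]
grip_width: 0.0627
```

```bash
python3 m.py
```

```text
[[-2.12  2.32 -3.25  0.08 -0.82  0.31]
 [ 7.37  0.08 -9.94  0.34  1.61  0.06]
 [-1.58 -1.02 -1.62 -0.45 -1.   -0.34]
 [ 1.02  0.25 -5.65 -0.   -0.11  0.03]
 [-0.37 -0.21 -5.49  0.07 -0.05  0.01]
 [ 0.75  0.34 -5.92  0.09 -0.01 -0.01]
 [ 1.05  0.51 -5.09  0.02 -0.07  0.02]
 [ 0.5  -0.96 -5.06  0.02 -0.07 -0.05]
 [-0.64  0.68 -5.64 -0.04 -0.05  0.03]
 [-0.98 -0.35 -4.84  0.05 -0.06 -0.02]]
mean [ 5.000e-01  1.650e-01 -5.251e+00  1.800e-02 -6.500e-02  4.000e-03] sd [2.516 0.902 2.006 0.184 0.652 0.148] [ 0.5043 -0.0314  0.1383] 0.06297520210767539
```

Call:
apply_moves(steps=[[0, -4, 0, 0], [0, -8, 0, 0], [0, -4, 0, 0], [0, 0, 0, 0], [0, -4, 0, 0], [0, -8, 0, 0], [0, -8, 0, 0], [0, -8, 0, 0], [0, -8, 0, 0], [0, -8, 0, 0]])

```text
clock: 12.85
position: [0.4962, 0.0476, 0.1383]
tool_rot: [3.141, -0.0, 0.101]
force: [-1.3, -0.9, -4.9]
grip_width: 0.0633
```

```bash
sed -i 's/range(10)/range(16)/; s/print(S.round(2));/print(S[:4].round(1)); S=S[3:];/' m.py; python3 m.py
```

```text
[[-1.3 -0.9 -4.9 -0.  -0.1 -0. ]
 [-0.1 -0.5 -5.   0.  -0.1  0. ]
 [-0.6  0.  -4.9  0.  -0.1 -0. ]
 [ 0.7  0.1 -5.2 -0.  -0.1  0. ]]
mean [ 3.000e-02 -3.500e-02 -4.923e+00 -1.900e-02 -8.900e-02  4.000e-03] sd [0.441 0.494 0.344 0.023 0.031 0.029] [0.4962 0.0479 0.1383] 0.06294021605727204
```

Call:
apply_moves(steps=[[0, 4, 0, 0], [0, 8, 0, 0], [0, 4, 0, 0], [0, 0, 0, 0], [0, 4, 0, 0], [0, 8, 0, 0], [0, 8, 0, 0], [0, 8, 0, 0], [0, 8, 0, 0], [0, 8, 0, 0]])

```text
clock: 14.48
position: [0.5042, -0.0314, 0.1382]
tool_rot: [-3.141, 0.0, 0.101]
force: [-0.2, 1.1, -4.8]
grip_width: 0.0625
```

```bash
python3 m.py
```

```text
[[-0.2  1.1 -4.8  0.1 -0.1 -0. ]
 [ 0.3 -0.4 -5.5 -0.  -0.1  0. ]
 [-0.   0.3 -5.7 -0.  -0.1  0.1]
 [-0.8  0.3 -6.  -0.  -0.1 -0. ]]
mean [ 0.103 -0.214 -5.097  0.015 -0.096 -0.006] sd [0.562 0.548 0.489 0.02  0.032 0.028] [ 0.5043 -0.0318  0.1383] 0.06267959480446354
```

Call:
apply_moves(steps=[[0, 1, 0, 0], [0, 2, 0, 0], [0, 2, 0, 0], [0, -2, 0, 0], [0, -4, 0, 0], [0, -4, 0, 0], [0, -4, 0, 0], [0, -4, 0, 0], [0, -4, 0, 0], [0, -4, 0, 0]])

```text
clock: 16.12
position: [0.5003, 0.0072, 0.1383]
tool_rot: [3.141, -0.0, 0.099]
force: [-3.0, 0.4, -5.9]
grip_width: 0.0629
```

```bash
python3 m.py
```

```text
[[-3.   0.4 -5.9  0.1 -0.5  0. ]
 [-1.5 -0.1 -6.6 -0.2  0.2 -0.1]
 [-2.9 -1.5 -7.  -0.2 -0.1 -0.2]
 [ 1.7  1.9 -2.3  0.4 -0.5  0.1]]
mean [ 0.056  0.183 -4.95   0.009 -0.068 -0.005] sd [1.816 1.601 1.887 0.395 0.574 0.123] [0.5003 0.0081 0.1383] 0.06285622501517292
```

Call:
apply_moves(steps=[[0, -1.5, 0, 0], [0, -3, 0, 0], [0, -4.5, 0, 0], [0, -6, 0, 0], [0, -4, 0, 0], [0, 0, 0, 0], [0, 0, 0, 0], [0, 0, 0, 0], [0, 0, 0, 0], [0, 0, 0, 0]])

```text
clock: 17.75
position: [0.5002, 0.0086, 0.1383]
tool_rot: [-3.141, 0.0, 0.101]
force: [3.5, 0.0, -3.8]
grip_width: 0.0633
```

```bash
python3 m.py
```

```text
[[ 3.5  0.  -3.8 -0.1 -0.1  0. ]
 [-0.8  0.3 -6.3  0.2  0.3  0. ]
 [ 0.3 -0.6 -4.7 -0.2 -0.5  0.1]
 [-0.5 -0.2 -6.   0.2  0.3 -0.1]]
mean [ 0.119 -0.029 -5.007  0.04  -0.11  -0.006] sd [1.283 0.913 0.64  0.111 0.285 0.113] [0.5002 0.0081 0.1383] 0.06291501638314584
```

```bash
python3 m.py
```

```text
[[-0.5  0.8 -6.3  0.2  0.3 -0. ]
 [ 1.1 -0.5 -4.3 -0.2 -0.4  0. ]
 [-0.1  0.  -6.7  0.2  0.3 -0. ]
 [ 0.4  0.8 -4.1 -0.1 -0.5  0.1]]
mean [-0.083  0.249 -5.218  0.033 -0.084  0.   ] sd [1.183 0.998 0.725 0.117 0.302 0.089] [0.5003 0.008  0.1383] 0.06283172260487739
```

Call:
apply_moves(steps=[[-1.5, 0, 0, 0], [-3, 0, 0, 0], [-4.5, 0, 0, 0], [-6, 0, 0, 0], [-4, 0, 0, 0], [0, 0, 0, 0], [0, 0, 0, 0], [0, 0, 0, 0], [0, 0, 0, 0], [0, 0, 0, 0]])

```text
clock: 20.18
position: [0.4995, 0.0079, 0.1382]
tool_rot: [-3.142, 0.001, 0.101]
force: [-0.2, 0.4, -5.8]
grip_width: 0.0629
```

```bash
python3 m.py
```

```text
[[-0.2  0.4 -5.8 -0.  -0.1  0.1]
 [ 0.2  0.2 -4.4 -0.  -0.1  0. ]
 [-0.4  0.1 -5.8  0.1 -0.1 -0. ]
 [ 0.2 -0.1 -5.5  0.  -0.1  0. ]]
mean [ 2.600e-02 -7.400e-02 -5.135e+00  7.000e-03 -1.100e-01  3.000e-03] sd [0.34  0.596 0.354 0.034 0.019 0.042] [0.5002 0.008  0.1383] 0.06279932503046348
```

Call:
apply_moves(steps=[[1.5, 0, 0, 0], [3, 0, 0, 0], [4.5, 0, 0, 0], [6, 0, 0, 0], [4, 0, 0, 0], [0, 0, 0, 0], [0, 0, 0, 0], [0, 0, 0, 0], [0, 0, 0, 0], [0, 0, 0, 0]])

```text
clock: 21.82
position: [0.501, 0.0082, 0.1385]
tool_rot: [-3.142, -0.001, 0.101]
force: [-0.3, -0.3, -4.1]
grip_width: 0.0628
```

```bash
python3 m.py
```

```text
[[-0.3 -0.3 -4.1  0.  -0.1  0. ]
 [-0.3 -0.2 -4.5  0.  -0.2 -0. ]
 [-0.4 -0.1 -5.   0.  -0.1  0. ]
 [-0.8 -0.5 -5.6  0.  -0.1  0.1]]
mean [-0.18   0.205 -5.257  0.009 -0.102 -0.006] sd [0.555 0.285 0.476 0.035 0.033 0.038] [0.5002 0.0081 0.1383] 0.06279152104060907
```

Call:
apply_moves(steps=[[0.2, 0.2, 0, 0], [0.6, 0.6, 0, 0], [1.2, 1.2, 0, 0], [2, 2, 0, 0], [3, 3, 0, 0], [4.2, 4.2, 0, 0], [5.6, 5.6, 0, 0], [7.2, 7.2, 0, 0], [7.2, 7.2, 0, 0], [7.2, 7.2, 0, 0]])

```text
clock: 23.45
position: [0.58, -0.0582, 0.1379]
tool_rot: [3.141, 0.0, 0.099]
force: [-1.1, 0.3, -5.0]
grip_width: 0.0627
```

```bash
cat > m.py <<'E'
from h import *
import sys
S=[];n=int(sys.argv[1])
for i in range(n):
    s=telemetry.observe(); S.append(np.r_[s['force'],s['moment']])
    f=cams.grab_frame('wrist')
if len(sys.argv)>2: save(f,sys.argv[2])
S=np.array(S); print(S[:,3:5].round(2).tolist(),'fz',S[:,2].mean().round(2),'Mx,My mean',S[2:,3:5].mean(0).round(3),s['clock'],s['position'].round(4),'qd',np.abs(s['qd']).max().round(3))
E
python3 m.py 10 grip.png
```

```text
[[0.07, -0.17], [-0.03, -0.17], [-0.08, 0.06], [-0.08, 0.27], [-0.11, 0.28], [-0.0, 0.2], [0.16, -0.07], [0.21, -0.39], [0.15, -0.57], [0.03, -0.54]] fz -5.0 Mx,My mean [ 0.033 -0.095] 23.9 [ 0.5791 -0.0561  0.1384] qd 0.039
```

Call:
apply_moves(steps=[[-0.2, -0.2, 0, 0], [-0.6, -0.6, 0, 0], [-1.2, -1.2, 0, 0], [-2, -2, 0, 0], [-3, -3, 0, 0], [-4.2, -4.2, 0, 0], [-5.6, -5.6, 0, 0], [-7.2, -7.2, 0, 0], [-7.2, -7.2, 0, 0], [-7.2, -7.2, 0, 0]])

```text
clock: 24.78
position: [0.4991, 0.0095, 0.1386]
tool_rot: [-3.141, 0.0, 0.103]
force: [0.7, -0.9, -5.0]
grip_width: 0.0628
```

```bash
python3 m.py 10
```

```text
[[-0.01, -0.09], [0.05, -0.12], [0.01, -0.04], [0.03, -0.05], [-0.07, -0.12], [0.01, -0.17], [-0.02, -0.07], [0.04, -0.13], [0.0, -0.11], [-0.02, -0.06]] fz -5.3 Mx,My mean [-0.003 -0.095] 25.2333 [0.5003 0.0078 0.1382] qd 0.003
```

View pics/grip.png

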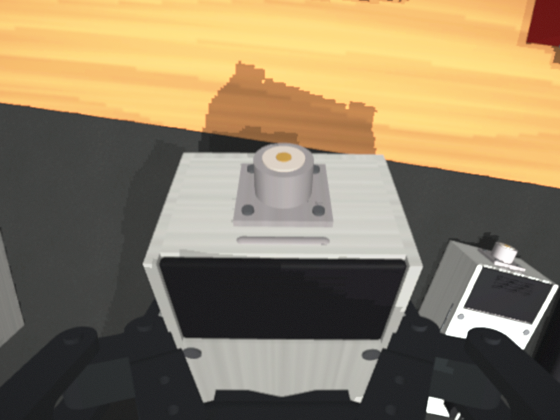

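```bash
python3 - <<'E'
from h import *
f=grab('wrist'); K=np.array(f['mtx']); s=telemetry.observe()
im=cv2.imread('pics/grip.png')
# box coords: x len, y width (left in image = +y), z up
obj=np.array([[65,32,-23],[65,-32,-23],[65,32,23],[65,-32,23],[64,29,23],[64,-29,23],[31,29,23],[31,-29,23]],float)/1000
uv=np.array([[183,155],[380,155],[149,264],[419,262],[161,259],[406,261],[181,335],[383,338]],float)
k1=f['k1']; n=[]
for p in uv:
    p=np.linalg.solve(K,[*p,1])[:2];q=p.copy()
    for _ in range(20):q=p/(1+k1*(q@q))
    n.append(q)
ok,rv,tv=cv2.solvePnP(obj,np.array(n),np.eye(3),None)
T=np.array(f['T_tool_cam']); Rb=T[:3,:3]@cv2.Rodrigues(rv)[0]; t=T[:3,:3]@tv[:,0]+T[:3,3]
e=cv2.projectPoints(obj,rv,tv,K,None)[0][:,0]; print('resid',(cv2.projectPoints(obj,rv,tv,np.eye(3),None)[0][:,0]-n)*K[0,0])
print('box centre in tool',t.round(4),'z axis in tool',Rb[:,2].round(3),'x',Rb[:,0].round(3))
E
```

```text
resid [[ 1.57832085 -1.00352235]
 [-0.47426267  0.01650079]
 [-1.7011432  -4.33708517]
 [ 0.70846199 -1.89478698]
 [-0.09168658  3.64716436]
 [ 0.22466167  1.99625382]
 [ 2.70241556  2.46715333]
 [-2.61959424 -0.79757756]]
box centre in tool [-0.0131  0.0007 -0.0171] z axis in tool [-0.393  0.008 -0.919] x [ 0.919  0.01  -0.393]
```

The picture shows the box hanging nose-up (about 23°, slipped back 13 mm) in the pads: the grip was off its balance point and too weak. I'll set it down and regrip it centred at 120 N.

Call:
apply_moves(steps=[[0, 0, 2, 0], [0, 0, 4, 0], [0, 0, 6, 0], [0, 0, 8, 0], [0, 0, 9.2, 0], [0, 0, 10.2, 0], [0, 0, 11.2, 0], [0, 0, 12, 0], [0, 0, 12.6, 0], [0, 0, 12.9, 0]], force=30)

```text
clock: 26.17
position: [0.5029, 0.0082, 0.0098]
tool_rot: [3.141, -0.005, 0.101]
force: [5.9, 3.0, 6.3]
grip_width: 0.0629
```

Call:
apply_moves(steps=[[0, 0, 0, 0], [0, 0, 0, 0], [0, 0, 0, 0], [0, 0, 0, 0], [0, 0, 0, 0], [0, 0, -2, 0], [0, 0, -5, 0], [0, 0, -8, 0], [0, 0, -11, 0], [0, 0, -13, 0]], claw=0)

```text
clock: 27.0
position: [0.5006, 0.008, 0.1418]
tool_rot: [-3.141, -0.002, 0.1]
force: [1.0, -0.1, -0.1]
grip_width: 0.0856
```

```bash
python3 m.py 1 down.png; python3 - <<'E'
from h import *
f=grab('scene'); save(f,'s2.png',crop=(120,160,240,110),k=3.2)
for d in cams.pinpoint('wrist','box_2_center'): print(d)
E
```

```text
[[0.09, -0.02]] fz -0.07 Mx,My mean [nan nan] 27.0 [0.5006 0.008  0.1418] qd 0.513
{'uv': [282.4, 213.2], 'score': 0.66}m.py:8: RuntimeWarning: Mean of empty slice.
  S=np.array(S); print(S[:,3:5].round(2).tolist(),'fz',S[:,2].mean().round(2),'Mx,My mean',S[2:,3:5].mean(0).round(3),s['clock'],s['position'].round(4),'qd',np.abs(s['qd']).max().round(3))
  ret = um.true_divide(
```

View pics/down.png

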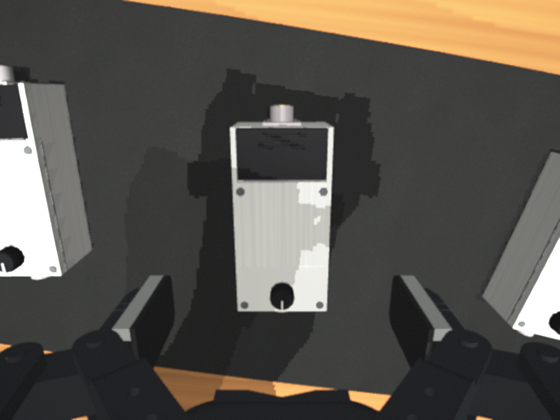

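The box stands upright with its cover shut. Its top corners are at (231,124), (333,124), (328,311) and (237,311).

```bash
python3 - <<'E'
from h import *
f=grab('wrist'); s=telemetry.observe();print(s['position'],s['tool_rot'])
C=np.array([at(f,u,.049) for u in [(231,125),(333,125),(328,311),(237,311)]]);print(C.round(4)); print(C.mean(0), np.linalg.norm(C[0]-C[3]))
L=[at(f,u,.049) for u in [(24,137),(62,275)]]; print('left box right edge',L)
E
```

```text
[0.50029359 0.00828611 0.13959099] [-3.14130921e+00 -8.78955258e-04  1.01124878e-01]
[[ 0.5538  0.0443  0.049 ]
 [ 0.5602 -0.0184  0.049 ]
 [ 0.4296 -0.0335  0.049 ]
 [ 0.4229  0.0319  0.049 ]]
[0.49166224 0.00604775 0.049     ] 0.13148541432674146
left box right edge [array([0.53398965, 0.17565539, 0.049     ]), array([0.43830189, 0.15780265, 0.049     ])]
```

Call:
apply_moves(steps=[[-0.4, 0.1, 1, 0], [-0.9, 0.1, 3, 0], [-0.9, 0.1, 5, 0], [-0.9, 0.1, 7, 0], [-0.9, 0.1, 9, 0], [-0.9, 0.1, 11, 0], [-0.9, 0.1, 12.2, 0], [-0.9, 0.1, 12.9, 0], [-0.9, 0.1, 12.9, 0], [-0.9, 0.1, 12.9, 0]])

```text
clock: 28.03
position: [0.491, 0.006, 0.01]
tool_rot: [3.142, 0.001, 0.1]
force: [-0.0, -0.9, 0.6]
grip_width: 0.0854
```

Call:
apply_moves(steps=[[0, 0, 0, 0], [0, 0, 0, 0], [0, 0, 0, 0], [0, 0, 0, 0], [0, 0, 0, 0], [0, 0, 0, 0], [0, 0, 0, 0], [0, 0, 0, 0], [0, 0, -0.5, 0], [0, 0, -1, 0]], claw=1, force=120)

```text
clock: 28.87
position: [0.4913, 0.0062, 0.0209]
tool_rot: [-3.142, -0.0, 0.101]
force: [0.9, -1.5, -6.5]
grip_width: 0.0627
```

Call:
apply_moves(steps=[[0, 0, -1.5, 0], [0, 0, -3, 0], [0, 0, -4.5, 0], [0, 0, -6, 0], [0, 0, -7.5, 0], [0, 0, -9, 0], [0, 0, -10, 0], [0, 0, -10.5, 0], [0, 0, -10.5, 0], [0, 0, -10.5, 0]])

```text
clock: 29.7
position: [0.4913, 0.0063, 0.1251]
tool_rot: [-3.142, 0.0, 0.101]
force: [0.9, 0.2, -6.6]
grip_width: 0.0625
```

```bash
python3 m.py 5
```

```text
[[-0.09, 0.23], [0.1, -0.36], [-0.12, 0.31], [0.01, -0.29], [0.01, 0.08]] fz -5.64 Mx,My mean [-0.029  0.032] 29.9 [0.491  0.0061 0.1247] qd 0.059
```

Call:
apply_moves(steps=[[0.3, 0.3, 0, 0], [0.9, 0.9, 0, 0], [1.8, 1.8, 0, 0], [3, 3, 0, 0], [4.5, 4.5, 0, 0], [6.3, 6.3, 0, 0], [6.3, 6.3, 0, 0], [6.3, 6.3, 0, 0], [6.3, 6.3, 0, 0], [6.3, 6.3, 0, 0]])

```text
clock: 30.78
position: [0.5602, -0.0501, 0.1251]
tool_rot: [-3.141, 0.001, 0.101]
force: [0.0, -0.1, -5.4]
grip_width: 0.0621
```

```bash
python3 m.py 8
```

```text
[[0.03, 0.0], [0.07, -0.01], [0.01, -0.0], [0.01, 0.03], [0.03, -0.07], [0.08, -0.02], [0.05, -0.03], [0.04, 0.04]] fz -5.13 Mx,My mean [ 0.037 -0.011] 31.1333 [ 0.5604 -0.05    0.1254] qd 0.003
```

Call:
apply_moves(steps=[[-0.3, -0.3, 0, 0], [-0.9, -0.9, 0, 0], [-1.8, -1.8, 0, 0], [-3, -3, 0, 0], [-4.5, -4.5, 0, 0], [-6.3, -6.3, 0, 0], [-6.3, -6.3, 0, 0], [-6.3, -6.3, 0, 0], [-6.3, -6.3, 0, 0], [-6.3, -6.3, 0, 0]])

```text
clock: 32.02
position: [0.4917, 0.0059, 0.1254]
tool_rot: [3.141, -0.001, 0.1]
force: [-0.1, -1.0, -5.0]
grip_width: 0.0621
```

```bash
python3 m.py 8 g2.png
```

```text
[[-0.01, -0.09], [-0.04, -0.02], [0.01, -0.05], [-0.01, -0.03], [-0.02, -0.07], [0.01, -0.04], [-0.06, -0.05], [0.04, -0.04]] fz -5.09 Mx,My mean [-0.004 -0.047] 32.3667 [0.4914 0.006  0.1252] qd 0.003
```

Now both moments move as a core sliding about 28 mm would move them, and the readings are quiet: ΔMx ≈ 0.05 N m and ΔMy ≈ 0.04 N m, with the expected signs. So box 2 is the loose one. I'll shake it briskly once more, then carry it out.

Call:
apply_moves(steps=[[0, 2, -1, 0], [0, 5, -2, 0], [0, 5, -3, 0], [0, 5, -4, 0], [0, 2, -5, 0], [0, -1, -5, 0], [0, -1, -5, 0], [0, -1, -5, 0], [0, 3, -5, 0], [0, 3, -5, 0]])

```text
clock: 33.25
position: [0.4945, -0.0291, 0.1757]
tool_rot: [3.139, -0.001, 0.097]
force: [-1.5, -2.8, -4.4]
grip_width: 0.0627
```

Call:
apply_moves(steps=[[0, 0, 0, 0], [0, -3, 0, 0], [0, -6, 0, 0], [0, -6, 0, 0], [0, -6, 0, 0], [0, -3, 0, 0], [0, 0, 0, 0], [0, 0, 0, 0], [0, 0, 0, 0], [0, 0, 0, 0]])

```text
clock: 34.08
position: [0.4943, -0.024, 0.1752]
tool_rot: [-3.141, 0.0, 0.1]
force: [-0.2, 0.9, -5.1]
grip_width: 0.0619
```

Call:
apply_moves(steps=[[0.3, 0, 0, 0], [0.9, 0, 0, 0], [1.8, 0, 0, 0], [3, 0, -0.5, 0], [4.5, 0, -1, 0], [6, 0, -1, 0], [7.5, 0, -1, 0], [9, 0, -1, 0], [10.5, 0, -1, 0], [12, 0, -1, 0]])

```text
clock: 34.92
position: [0.6152, -0.0108, 0.185]
tool_rot: [-3.141, 0.0, 0.102]
force: [0.5, 0.3, -5.0]
grip_width: 0.0618
```

Call:
apply_moves(steps=[[1.5, 0, 0, 0], [3, 0, 0, 0], [4.5, 0, 0, 0], [6, 0, 0, 0], [7.5, 0, 0, 0], [9, 0, 0, 0], [10.2, 0, 0, 0], [11, 0, 0, 0], [11.5, 0, 0, 0], [11.5, 0, 0, 0]])

```text
clock: 35.75
position: [0.729, 0.0006, 0.1845]
tool_rot: [-3.142, 0.0, 0.102]
force: [0.1, 0.4, -4.9]
grip_width: 0.0627
```

Call:
apply_moves(steps=[[0, 0, 0, 0], [0, 0, 0, 0], [0, 0, 0, 0], [0, 0, 0, 0], [0, 0, 0, 0], [0, 0, 0, 0], [0, 0, 0, 0], [0, 0, 0, 0], [0, 0, 0, 0], [0, 0, 0, 0]])

```text
clock: 36.58
position: [0.7282, -0.0001, 0.1853]
tool_rot: [3.142, -0.0, 0.101]
force: [0.2, 0.3, -5.6]
grip_width: 0.0623
```

```bash
python3 m.py 3 g3.png; python3 - <<'E'
from h import *
f=grab('side'); a=f['color'][60:340,120:400]; b=cv2.imread('pics/g3.png')
a=cv2.resize(a[:,:,::-1],(420,420)); cv2.imwrite('pics/fin.png',cv2.resize(np.hstack([a,b]),(800,343)))
E
```

```text
[[0.02, 0.01], [0.02, -0.05], [0.04, 0.01]] fz -5.32 Mx,My mean [0.038 0.007] 36.6833 [ 7.282e-01 -1.000e-04  1.853e-01] qd 0.002
```

View pics/fin.png

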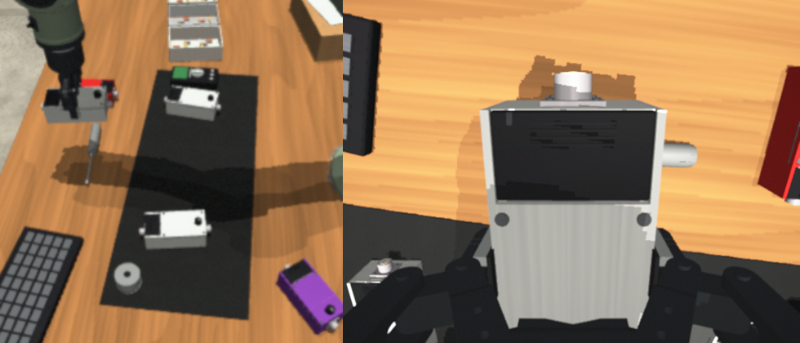

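```bash
python3 - <<'E'
from h import *
f=grab('wrist'); K=np.array(f['mtx']); k1=f['k1']
obj=np.array([[65,32,23],[65,-32,23],[31,29,23],[31,-29,23]],float)/1000
uv=np.array([[170.5,132],[395.5,132],[187.6,248],[376.3,246.5]],float)
n=[]
for p in uv:
    p=np.linalg.solve(K,[*p,1])[:2];q=p.copy()
    for _ in range(20):q=p/(1+k1*(q@q))
    n.append(q)
ok,rv,tv=cv2.solvePnP(obj,np.array(n),np.eye(3),None,flags=cv2.SOLVEPNP_IPPE)
T=np.array(f['T_tool_cam']); Rb=T[:3,:3]@cv2.Rodrigues(rv)[0]; print('centre',(T[:3,:3]@tv[:,0]+T[:3,3]).round(4),'zaxis',Rb[:,2].round(3))
# level hypothesis: compare projections for pitches
Ti=np.linalg.inv(T)
def fit(th,cx,cz):
    c,s_=np.cos(th),np.sin(th); R0=np.array([[c,0,s_],[0,-1,0],[s_,0,-c]])
    R0=np.array([[c,0,-s_],[0,-1,0],[-s_,0,-c]])
    P=(obj@R0.T+[cx,0,cz])@Ti[:3,:3].T+Ti[:3,3]; return (P[:,:2]/P[:,2:]-n).ravel()*K[0,0]
from scipy.optimize import least_squares
r=least_squares(lambda v:fit(*v),[0,0,-.018]); print('pitch deg (nose-up +)',np.degrees(r.x[0]),r.x[1:],r.fun.round(1))
E
```

```text
centre [ 0.012  -0.0035 -0.0772] zaxis [-0.254  0.045  0.966]
pitch deg (nose-up +) -4.418744758512141 [-0.00238263 -0.01808956] [-4.5  0.6 -4.8  0.8 -4.3 -1.6 -2.5  0. ]
```

```bash
python3 -c "
from h import *
print(workorder.job_done())"
```

```text
the job is handed in; nothing more can be done
None
```

I pressed the open cover on the middle box (box 2) shut, found that this is the box that rattles, and handed in while holding it out past the mat. The job was handed in at about 37 s of the 72 s allowed; no verdict is reported.

- **Cover:** it stopped flush at about 32 N, and the later pictures show it shut.
- **First grip:** this one went wrong. I gripped 8 mm off the balance point at 80 N, and the box slipped to about 23° nose-up. That left the early shake readings noisy and partly contradictory: the strokes along the box showed no shift of the core. I set the box back upright on the mat and gripped it again centred, at 120 N.
- **Finding the rattle:** after the regrip, two opposite diagonal strokes shifted the tool moment by about 0.05 and 0.04 N m. Both had the sign expected for a core sliding about 28 mm. I then shook it briskly again.
- **Other two boxes:** I did not lift or shake them, so there is no comparison with a sound box. They still stand upright on the mat.
- **Last checks:**
  - The tool is still, at (0.728, 0.000, 0.185).
  - The box centre is about 0.20 m up and about 0.1 m beyond the mat's far edge.
  - The box is level to about 4°, from a rough fit with residuals up to 5 pixels. A plain pose solve gave an implausible answer, which I discarded.
  - The meter, reel and screwdriver look untouched in the last picture; I did not measure them.
- **Not measured:** the speed of the core during the shake could not be read directly.

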